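# Hold the slicer's guard up for loading

### The arm

A 6-joint arm with a two-finger parallel gripper is mounted at the origin on the work surface. World frame = base frame: x ahead of the robot, y to its left, z up, the work surface at z = 0. Lengths are in mm, angles in rad, forces in N, time in s.
With the tool pointing down it reaches from about 350 to 875 mm from the base axis. Payload 4.2 kg.
Tool frame: the origin (TCP) lies between the finger pads; the fingertips stand 8 mm ahead of it and the grasp point (between the pads) lies 11 mm behind it; z points along the fingers, y is the line along which they close (so a half turn about z gives the same grasp; the last joint's range is limited). The gripper opens to 85 mm and grips with 20 to 120 N. Pads are 22 mm wide; open, the fingers measure 114 mm over their backs; the gripper's body (76 mm by 85 mm) begins 54 mm behind the grasp point. The pads swing forward as they close: fully open they stand 13 mm farther back than shut.
Start: joints at [-0.926, 0.385, 0.008, 0, -1.194, -0.259], TCP at [235.201, -579.033, 239.312] pointing down, gripper open.
Joint ranges: [-3.14, 3.14], [-1.21, 2.06], [-1.07, 1.41], [-3.16, 2.05], [-2.99, -0.16], [-3.1, 3.1]. Speed limits (rad/s): [2.79, 2.79, 3.14, 3.14, 3.14, 3.14].

### API

Orientations are given as a unit quaternion [x, y, z, w].
In Python, from bench import read_state, get_image, camera_params, job_done gives the robot as it stands.
- The arm moves only by the tool drive_tool, never from a script. Its argument "moves" is a list that holds one entry, the list of rows, each a list of 7 numbers: the shift along the tool's x, y, z in m, then the turn, a rotation vector about the tool's x, y, z in rad, then the closure in counts, from 0 (fully open) to 255 (shut). A call has 1 to 8 rows; each row shifts and turns the commanded pose from where the row before left it, along the tool's axes as they then stand; what a row does not reach is not made up. A row lasts 1/12 s, in which the tool goes at most 41.7 mm and 7.16 degrees, less where a joint would pass 70% of its speed; a pose out of reach is approached as far as the arm can. A call is refused whole if a number of a shift passes 0.0417 or a number of a turn 0.125, either way. A call with a gripper value outside its range is refused whole. The fingers move at their own pace and stop on an object; the grip force is fixed at half the most. Time passes only in rows, so rows that do not move let the fingers close. It gives the time, the measured TCP pose, the force and the opening at its end, in the units of the state.
- read_state(): the state, without advancing time (a new reading comes with each control period).
- get_image(name): name is "side" or "top"; returns the picture (480x640x3 uint8, blue, green, red); there is no depth.
- camera_params(name): a dict with "mtx" (3x3 intrinsics, pixels), "dist" ([k1, k2, p1, p2, k3] as OpenCV has them; the pictures are not rectified), "extrinsics" (4x4, takes a point from camera to world coordinates). Camera axes: x right, y up, looking along -z (the intrinsics and any distortion apply to the point x, -y, -z); pixel columns grow to the right and rows downward; lengths in mm; the calibration is good to about 2 mm. A picture is of the moment at which its call begins. camera_params takes no time and is no camera call.
- job_done(): hands the job in, once; it reports no verdict.
The state is a dict: "clock": time; "joints": joint angles; "joint_vel": joint speeds; "joint_efforts": joint torques, N m; "position": TCP position; "ee_rot": TCP orientation; "contact_force": force on the tool from outside, world axes, zero at the start; "wrist_torque": the same for the moment, N m; "gripper_width": finger opening in mm.
Only numpy, scipy, OpenCV 4.12 (cv2) and the standard library are available. Lean on these libraries where they do the work, as an engineer would, in place of code of your own. Each camera call takes 0.05 s, during which the arm holds its last target. There are 200 camera calls.

### The job

Make the food slicer safe to load: pull its sliding carriage all the way back to the home stop at the operator's end, and lock it there by turning the red clamp knob clockwise until it is tight. Then, and not before, lift the carriage's hinged guard by its black handle to about 60 degrees and hold it there so that I can lay the cheese in; it falls shut by itself, so finish with the handle still in the gripper, holding the guard steady at that angle. Leave the crockery and food round about where they are.

Things in the scene. Friction and masses are not known exactly. Their poses are not given: they have to be found in the camera images.
- slicer: White food slicer fixed to the table, base x -210..210, y -240..175 mm, 280 mm high. Origin on the table under it; x runs along the carriage's travel, away from the operator's (home) end; y from the carriage side to the blade and motor side (blade plane y = 45). In its frame in mm, carriage home, guard shut: knob_grip (-50, -205, 117), handle_mid (-161, -164, 172), guard_hinge (4, -164, 172).
- carriage (a joint): Travel of the steel food carriage (tray 190 x 165 mm, top 105 mm above the table; carries guard and clamp knob) along the slicer's +x, in m: 0 = home against the rubber stop, up to 0.16. Clamp loose, it slides with about 2 N of drag and stays where it is left; it can be pulled by the clamp knob or the guard's handle.
- clamp_knob (a joint): Turn of the clamp knob about its upright axis, in rad, growing clockwise seen from above: 0 = slack, bites on the rail from about 0.5, tight from 1.2, end stop at 1.4. It stays where it is left and needs about 0.1 to 0.2 N m. Tight, it holds the carriage against some 20 N.
- knob_grip (a point): Point on the knob's axis at the height to grip it, 117 mm above the table. The red wing is 48 mm long, 14 mm thick, from 99 to 131 mm above the table; the slide block's top below it is at 88 mm. The point turns with the knob: its x axis lies along the wing, which at joint value 0 is the slicer's x axis.
- guard (a joint): Opening angle of the hinged guard, in rad: 0 = shut (level, lying over the tray), 1.05 = 60 degrees, stop at 1.5. It hinges on a level rod at the tray's far end (along the slicer's y), so the handle rises and moves towards the slicer's +x. It falls shut when let go; the handle needs 2.5 to 4 N to lift.
- handle_mid (a point): Middle of the guard's handle, on its axis: a round black bar 24 mm thick, 88 mm of free length, level along the slicer's y, sticking out from the guard's outer (-y) side, with an end flange 34 mm across; 165 mm from the hinge axis. Shut, its axis is 172 mm above the table; at 60 degrees 315 mm.
- guard_hinge (a point): Point on the guard's hinge axis level with handle_mid along it; it moves with the carriage only. 172 mm above the table.
- guard_handle: The handle itself (black bar, 24 mm thick); origin on its axis where it meets the guard, 50 mm from handle_mid; turns with the guard.
- guard_shell: The rest of the guard: clear cover in a black frame with an aluminium pusher plate, 185 x 125 mm, turning with joint guard; origin on the hinge axis, 164 mm from guard_hinge towards the blade; whole guard about 0.5 kg.
- cheese: Yellow block of cheese with a red wrapper, 75 x 115 x 60 mm, waiting on the chopping board; origin under its centre. To be left alone.
- spreader: Small spatula with a wooden handle, 190 mm long, lying on the chopping board. To be left alone.
- plate: White plate, 170 mm across, 18 mm high, on the table on the slicer's blade side; origin under its centre. To be left alone.
- jar: Green glass jar with a yellow cap, 72 mm across, 105 mm high, on the slicer's blade side; origin under its centre. To be left alone.
- mug: Blue mug, 80 mm across, 92 mm high; origin under its centre. To be left alone.
- pepper_mill: Dark wooden pepper mill, 58 mm across, 152 mm high; origin under its centre. To be left alone.
- shaker: Glass salt shaker with a steel cap, 44 mm across, 87 mm high; origin under its centre. To be left alone.

How it is judged (in metres and radians):
On the way, in this order (a step that is already met when the one before it is completed fails the run):
1. the carriage is pulled home to its stop (value of joint carriage below 0.006 m), for 0.2 s.
2. the clamp knob is turned tight with the carriage home (value of joint carriage below 0.012 m and value of joint clamp_knob above 1.15 rad), for 0.2 s.
At the end, for the whole second after the job is handed in: The guard stands still at 60 degrees, 8 degrees either way, with the gripper's fingers on its handle (at least 1 N) and nothing else bearing on the guard (under 1.5 N); the carriage is within 12 mm of home and the clamp knob at 1.15 rad or more (all of step 2 and value of joint guard between 0.908 and 1.187 rad and velocity of joint guard between -0.08 and 0.08 rad/s and contact force between the fingers and guard_handle above 1 N and contact force between guard_shell and anything else below 1.5 N); the arm keeps its last pose, push and grip.
It fails at once if the guard is raised (over 0.2 rad) before the clamp knob is tight (value of joint guard above 0.2 rad and not (value of joint clamp_knob above 1.15 rad)).
It fails at once if a bystander is moved by more than 40 mm (distance of any of cheese, spreader, plate, jar, mug, pepper_mill, shaker from where it was at the start of the episode above 0.04 m).
It also fails if it takes over 56 s, if anything falls off the work surface, if the arm or the gripper's body presses on something with over 40 N, if the wrist force passes 120 N, or if a joint passes its speed limit or range.

## Working session

There is one attempt and no reset: what is moved stays moved. The work goes in short steps, Python scripts to look and compute and a tool call to move; the robot and the scene stay as the last step left them, time stands still between calls to the robot, and variables do not carry over. Pictures are saved under pics/ and viewed, on a budget of 10 in all, crops included, one or two more only if the job needs it, and the job is handed in when it is done.

Besides the shell and the picture viewer there is one more tool, called by a JSON object that holds its "method" and its "body". drive_tool: Moves the arm, as the interface text tells. Its arguments: {"type":"object","properties":{"moves":{"type":"array"}},"required":["moves"]}

```bash
mkdir -p pics; ls
cat > h.py <<'E'
import numpy as np, cv2
from bench import *
def cam(n):
    c=camera_params(n); return np.array(c["mtx"],float),np.array(c["dist"],float),np.array(c["extrinsics"],float)
def ray(n,uv):
    K,d,E=cam(n); p=cv2.undistortPoints(np.array([[uv]],float),K,d)[0,0]
    v=E[:3,:3]@np.array([p[0],-p[1],-1]); return E[:3,3],v/np.linalg.norm(v)
def atz(n,uv,z):
    o,v=ray(n,uv); return o+v*(z-o[2])/v[2]
def proj(n,P):
    K,d,E=cam(n); q=(np.atleast_2d(P)-E[:3,3])@E[:3,:3]; q=q*[1,-1,-1]
    return cv2.projectPoints(q,np.zeros(3),np.zeros(3),K,d)[0][:,0]
E
python3 - <<'E'
from h import *
a=get_image("top");b=get_image("side")
cv2.imwrite("pics/top0.png",a);cv2.imwrite("pics/side0.png",b)
s=read_state();print(s)
for n in("top","side"):print(n,cam(n)[2].round(3).tolist())
E
```

```text
pics
{'clock': 0.1, 'joints': array([-9.26407373e-01,  3.85519004e-01,  6.79111755e-03, -4.20098600e-04,
       -1.19398811e+00, -2.58612341e-01]), 'joint_vel': array([-0.00234094, -0.00308405,  0.00256741,  0.0023722 , -0.00224947,
       -0.00128044]), 'joint_efforts': array([-4.71516159e-04, -3.93319845e+01,  1.88928759e+01,  4.19796154e+00,
       -2.58668413e-03,  2.44331424e-06]), 'position': array([ 235.01648735, -578.6065145 ,  238.32060982]), 'ee_rot': array([-1.91618301e-01,  9.81469035e-01,  9.48839217e-04, -2.43117209e-04]), 'contact_force': array([-0.57004208,  0.24574784,  0.3551113 ]), 'wrist_torque': array([ 0.01621384,  0.04046755, -0.01498703]), 'gripper_width': 85.19547536798603}
top [[-0.015, 0.99, -0.144, 282.295], [-1.0, -0.015, 0.005, 25.739], [0.003, 0.144, 0.99, 1780.246], [0.0, 0.0, 0.0, 1.0]]
side [[-0.689, 0.466, -0.555, -116.582], [-0.725, -0.449, 0.523, 616.033], [-0.005, 0.763, 0.647, 890.526], [0.0, 0.0, 0.0, 1.0]]
```

View pics/top0.png

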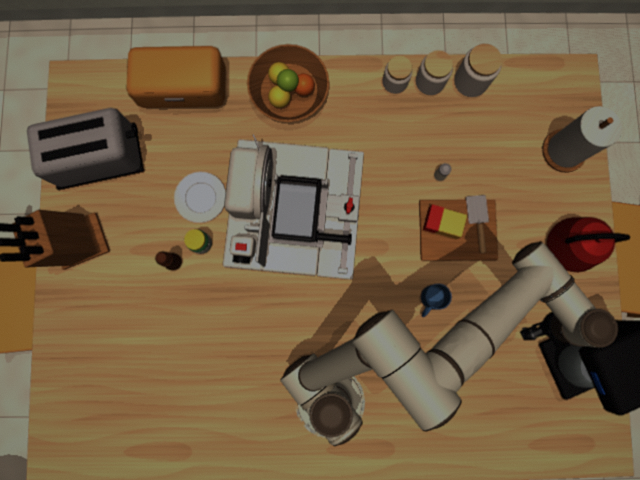

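View pics/side0.png

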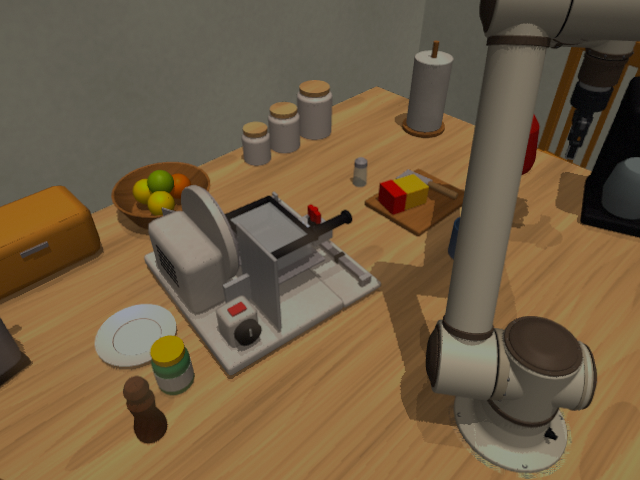

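Top: the slicer is at about (293,208), its operator end facing the robot (image down), with the red knob at (349,206) and the handle tip at (349,238). Side: knob (314,214), handle (315,232). I'll enlarge both.

Run:
```python
import cv2,numpy as np
a=cv2.imread("pics/top0.png")[135:285,220:370];b=cv2.imread("pics/side0.png")[190:350,220:380]
a=cv2.resize(a,(400,400),interpolation=cv2.INTER_CUBIC);b=cv2.resize(b,(400,400),interpolation=cv2.INTER_CUBIC)
cv2.imwrite("pics/c0.png",cv2.convertScaleAbs(np.hstack([a,b]),alpha=1.5))
```

```text
(no output)
```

View pics/c0.png

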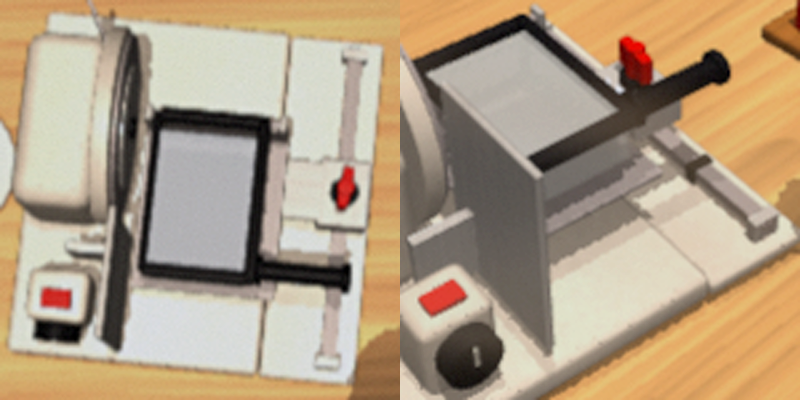

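```bash
cat >> h.py <<'E'
def T(p,P):
    x,y,a=p[:3];c,s=np.cos(a),np.sin(a);P=np.atleast_2d(P).astype(float)
    return np.c_[x+c*P[:,0]-s*P[:,1],y+s*P[:,0]+c*P[:,1],P[:,2]]
E
python3 - <<'E'
from h import *
from scipy.optimize import least_squares
tc=lambda u,v:(220+u/2.6667-.31,135+v/2.6667-.31)
sc=lambda u,v:(220+(u-400)/2.5-.3,190+v/2.5-.3)
C=1 # moves with carriage
obs=[("top",tc(345,188),(-50,-205,131),1),("top",tc(302,271.5),(-161,-164,172),1),("top",tc(346,276),(-161,-212,172),1),
("side",sc(637,60),(-50,-205,117),1),("side",sc(718,67),(-161,-214,172),1),
("top",tc(87,12),(210,175,None),0),("top",tc(383,43),(210,-240,None),0),("top",tc(352,384),(-210,-240,None),0),("top",tc(10,347),(-210,175,None),0)]
def res(p,full=False):
    r=[]
    for n,uv,P,c in obs:
        P=[P[0]+c*p[3],P[1],p[4] if P[2] is None else P[2]]
        r.append(proj(n,T(p,P))[0]-uv)
    return np.array(r) if full else np.ravel(r)
o=least_squares(res,[600,0,0,80,30],loss='soft_l1',x_scale=[100,100,.1,50,20])
print(o.x,res(o.x,True).round(1).tolist())
p=o.x
for n,P in dict(knob=(-50+p[3],-205,117),knobhome=(-50,-205,117),handle=(-161+p[3],-164,172),hhome=(-161,-164,172),hinge_home=(4,-164,172),).items(): print(n,T(p,P)[0].round(1))
# wing
for uv in (tc(349,168),tc(340,208)): print(atz("top",uv,131).round(1))
E
```

```text
[ 6.23036626e+02  1.34548666e+02 -1.20980115e-01  5.29884373e+01
  5.62993054e+00] [[0.6, -0.5], [-0.1, 1.0], [-0.3, 1.0], [-0.2, -0.7], [-0.5, -0.1], [-12.1, 0.1], [1.0, 1.2], [0.3, -0.5], [0.2, -0.3]]
knob [601.3 -69.3 117. ]
knobhome [548.7 -62.9 117. ]
handle [496.  -15.2 172. ]
hhome [443.4  -8.8 172. ]
hinge_home [607.2 -28.7 172. ]
[622.8 -72.5 131. ]
[576.6 -61.2 131. ]
```

```bash
cat >> h.py <<'E'
from scipy.spatial.transform import Rotation as R
def rows(p0,R0,p1,rotvec_tool,n):
    """n rows from p0,R0 to p1 (mm) turning by rotvec_tool in all; shift in the axes before each turn"""
    p=np.array(p0,float);q=R0;t=np.array(rotvec_tool)/n;out=[]
    for i in range(n):
        d=(np.array(p1)-p)/(n-i); l=np.round(q.inv().apply(d)/1000,3); tt=np.round(t,3)
        out.append([*l,*tt]); p=p+q.apply(l*1000); q=q*R.from_rotvec(tt)
        print([float(x) for x in out[-1]])
    print("end",p.round(1),q.as_quat().round(4)); return p,q
E
python3 - <<'E'
from h import *
s=read_state();q=R.from_quat(s["ee_rot"])
rows([235.2,-579,239.3],q,[601.3,-69.3,225],[0,0,-2.576],24)
E
```

```text
[-0.022, 0.014, 0.001, 0.0, 0.0, -0.107]
[-0.023, 0.011, 0.001, 0.0, 0.0, -0.107]
[-0.025, 0.009, 0.001, 0.0, 0.0, -0.107]
[-0.025, 0.006, 0.001, 0.0, 0.0, -0.107]
[-0.026, 0.004, 0.001, 0.0, 0.0, -0.107]
[-0.026, 0.001, 0.001, 0.0, 0.0, -0.107]
[-0.026, -0.002, 0.0, 0.0, 0.0, -0.107]
[-0.026, -0.005, 0.001, 0.0, 0.0, -0.107]
[-0.025, -0.008, 0.0, 0.0, 0.0, -0.107]
[-0.024, -0.01, 0.001, 0.0, 0.0, -0.107]
[-0.023, -0.013, 0.0, 0.0, 0.0, -0.107]
[-0.021, -0.015, 0.001, 0.0, 0.0, -0.107]
[-0.02, -0.017, 0.0, 0.0, 0.0, -0.107]
[-0.018, -0.019, 0.001, 0.0, 0.0, -0.107]
[-0.015, -0.021, 0.0, 0.0, 0.0, -0.107]
[-0.013, -0.023, 0.001, 0.0, 0.0, -0.107]
[-0.011, -0.024, 0.0, 0.0, 0.0, -0.107]
[-0.008, -0.025, 0.001, 0.0, 0.0, -0.107]
[-0.005, -0.026, 0.0, 0.0, 0.0, -0.107]
[-0.003, -0.026, 0.001, 0.0, 0.0, -0.107]
[0.0, -0.026, 0.0, 0.0, 0.0, -0.107]
[0.003, -0.026, 0.001, 0.0, 0.0, -0.107]
[0.006, -0.025, 0.0, 0.0, 0.0, -0.107]
[0.008, -0.025, 0.001, 0.0, 0.0, -0.107]
end [600.9 -69.4 224.9] [-9.956e-01  9.380e-02  5.000e-04  8.000e-04]
```

{"method": "drive_tool", "body": {"moves": [[[-0.022,0.014,0.001,0,0,-0.107,0],[-0.023,0.011,0.001,0,0,-0.107,0],[-0.025,0.009,0.001,0,0,-0.107,0],[-0.025,0.006,0.001,0,0,-0.107,0],[-0.026,0.004,0.001,0,0,-0.107,0],[-0.026,0.001,0.001,0,0,-0.107,0],[-0.026,-0.002,0,0,0,-0.107,0],[-0.026,-0.005,0.001,0,0,-0.107,0]]]}}

```text
clock: 0.77
position: [356.9, -408.0, 232.0]
ee_rot: [-0.584, 0.812, 0.0, -0.0]
contact_force: [0.4, 0.2, 0.2]
gripper_width: 85.4
```

{"method": "drive_tool", "body": {"moves": [[[-0.025,-0.008,0,0,0,-0.107,0],[-0.024,-0.01,0.001,0,0,-0.107,0],[-0.023,-0.013,0,0,0,-0.107,0],[-0.021,-0.015,0.001,0,0,-0.107,0],[-0.02,-0.017,0,0,0,-0.107,0],[-0.018,-0.019,0.001,0,0,-0.107,0],[-0.015,-0.021,0,0,0,-0.107,0],[-0.013,-0.023,0.001,0,0,-0.107,0]]]}}

```text
clock: 1.43
position: [479.3, -238.4, 228.1]
ee_rot: [0.868, -0.496, -0.0, 0.0]
contact_force: [-0.4, -0.2, -0.3]
gripper_width: 85.7
```

{"method": "drive_tool", "body": {"moves": [[[-0.011,-0.024,0,0,0,-0.107,0],[-0.008,-0.025,0.001,0,0,-0.107,0],[-0.005,-0.026,0,0,0,-0.107,0],[-0.003,-0.026,0.001,0,0,-0.107,0],[0,-0.026,0,0,0,-0.107,0],[0.003,-0.026,0.001,0,0,-0.107,0],[0.006,-0.025,0,0,0,-0.107,0],[0.008,-0.025,0.001,0,0,-0.107,0]]]}}

```text
clock: 2.1
position: [601.2, -68.2, 223.9]
ee_rot: [0.996, -0.091, -0.0, 0.0]
contact_force: [0.4, 0.0, 0.2]
gripper_width: 85.5
```

Run:
```python
from h import *
s=read_state();print(s["clock"],s["position"],s["ee_rot"],s["joints"],R.from_quat(s["ee_rot"]).as_matrix().round(3))
a=get_image("side")
cv2.imwrite("pics/s1.png",cv2.convertScaleAbs(cv2.resize(a[130:290,210:410],(800,640)[:2],interpolation=cv2.INTER_CUBIC)[:600],alpha=1.4))
```

```text
2.1 [601.22197317 -68.24088057 223.90734457] [ 9.95841301e-01 -9.11040265e-02 -3.98228392e-04  4.14442079e-05] [ 1.54190716e-01  3.62203616e-01 -6.61978359e-02 -1.24298235e-04
 -1.14318761e+00  1.23419614e+00] [[ 0.983 -0.181 -0.001]
 [-0.181 -0.983 -0.   ]
 [-0.001  0.    -1.   ]]
```

View pics/s1.png

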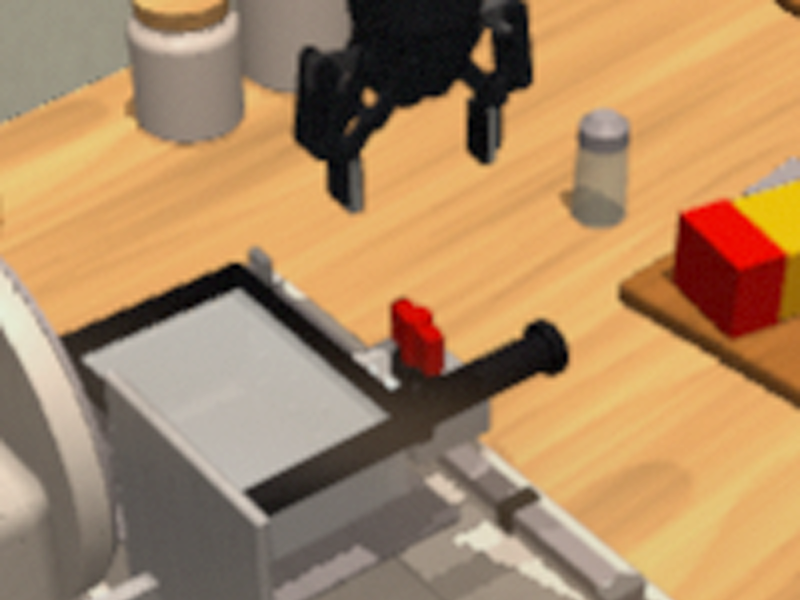

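The open fingers (345,205)/(485,160) straddle the knob at (417,335) with the bar well clear, so I'll descend and grip.

{"method": "drive_tool", "body": {"moves": [[[0,0.001,0.024,0,0,0,0],[0,0,0.024,0,0,0,0],[0,0,0.024,0,0,0,0],[0,0,0.024,0,0,0,0],[0,0,0.021,0,0,0,0],[0,0,0,0,0,0,0],[0,0,0,0,0,0,120]]]}}

```text
clock: 2.73
position: [599.9, -70.6, 106.3]
ee_rot: [0.996, -0.094, -0.002, 0.001]
contact_force: [0.9, -0.3, 0.9]
gripper_width: 75.9
```

{"method": "drive_tool", "body": {"moves": [[[0,0,0,0,0,0,255],[0,0,0,0,0,0,255],[0,0,0,0,0,0,255],[0,0,0,0,0,0,255],[0,0,0,0,0,0,255],[0,0,0,0,0,0,255]]]}}

```text
clock: 3.23
position: [601.9, -68.8, 108.7]
ee_rot: [0.996, -0.094, 0.002, -0.001]
contact_force: [0.6, 5.5, 2.3]
gripper_width: 13.1
```

{"method": "drive_tool", "body": {"moves": [[[-0.008,0.0005,0,0,0,0,255],[-0.008,0.0005,0,0,0,0,255],[-0.008,0.0005,0,0,0,0,255],[-0.008,0.0005,0,0,0,0,255],[-0.008,0.0005,0,0,0,0,255],[-0.006,0.0004,0,0,0,0,255],[0,0,0,0,0,0,255]]]}}

```text
clock: 3.82
position: [553.4, -63.5, 108.6]
ee_rot: [0.996, -0.094, -0.0, -0.001]
contact_force: [-2.8, 7.0, 6.7]
gripper_width: 13.4
```

{"method": "drive_tool", "body": {"moves": [[[-0.003,0.0002,0,0,0,0,255],[-0.002,0.0001,0,0,0,0,255],[0,0,0,0,0,0,255]]]}}

```text
clock: 4.07
position: [550.3, -63.1, 108.7]
ee_rot: [0.996, -0.093, 0.001, -0.001]
contact_force: [-0.6, 5.8, 4.3]
gripper_width: 13.1
```

{"method": "drive_tool", "body": {"moves": [[[-0.003,0.0002,0,0,0,0,255],[-0.002,0.0001,0,0,0,0,255],[0,0,0,0,0,0,255]]]}}

```text
clock: 4.32
position: [545.3, -62.5, 108.6]
ee_rot: [0.996, -0.094, 0.001, -0.001]
contact_force: [-0.2, 5.3, 4.8]
gripper_width: 13.2
```

{"method": "drive_tool", "body": {"moves": [[[-0.002,0.0001,0,0,0,0,255],[-0.002,0.0001,0,0,0,0,255],[0,0,0,0,0,0,255]]]}}

```text
clock: 4.57
position: [543.2, -62.3, 108.7]
ee_rot: [0.996, -0.093, 0.003, -0.001]
contact_force: [4.3, 3.4, 1.7]
gripper_width: 13.0
```

{"method": "drive_tool", "body": {"moves": [[[-0.002,0,0,0,0,0,255],[-0.002,0,0,0,0,0,255],[0,0,0,0,0,0,255],[0,0,0,0,0,0,255]]]}}

```text
clock: 4.9
position: [543.0, -62.1, 108.7]
ee_rot: [0.996, -0.093, 0.007, -0.001]
contact_force: [13.9, -2.5, -5.7]
gripper_width: 13.2
```

Run:
```python
from h import *
s=read_state();print(s["clock"],s["position"],s["contact_force"],s["wrist_torque"])
a=get_image("top")[135:285,220:370]
b=get_image("side")[150:310,220:380]
cv2.imwrite("pics/t2.png",cv2.convertScaleAbs(np.hstack([cv2.resize(i,(400,400),interpolation=cv2.INTER_CUBIC) for i in(a,b)]),alpha=1.5))
```

```text
4.9 [543.01569949 -62.14573259 108.72677476] [13.91480023 -2.50167296 -5.69017099] [-0.69975522 -3.68130054 -0.09517751]
```

View pics/t2.png

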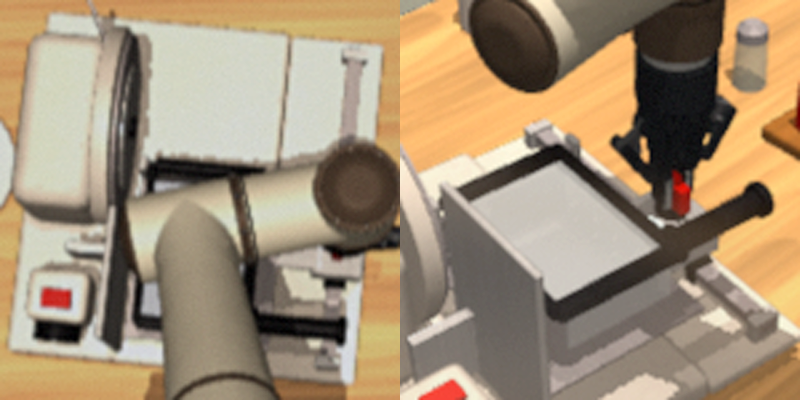

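Side view: the gripper holds the knob at (680,190) and the handle is clear. The force jumped to 14 N with no further travel after about 59 mm, so the carriage is at its stop. Now I turn the knob clockwise (+tool z).

{"method": "drive_tool", "body": {"moves": [[[0.002,0,0,0,0,0.1,255],[0,0,0,0,0,0.1,255],[0,0,0,0,0,0.1,255],[0,0,0,0,0,0.1,255],[0,0,0,0,0,0.1,255],[0,0,0,0,0,0.1,255],[0,0,0,0,0,0.1,255],[0,0,0,0,0,0.1,255]]]}}

```text
clock: 5.67
position: [542.8, -62.5, 108.7]
ee_rot: [0.88, -0.475, 0.004, -0.002]
contact_force: [8.3, -0.8, -0.1]
gripper_width: 12.9
```

{"method": "drive_tool", "body": {"moves": [[[0,0,0,0,0,0.1,255],[0,0,0,0,0,0.1,255],[0,0,0,0,0,0.1,255],[0,0,0,0,0,0.1,255],[0,0,0,0,0,0.1,255],[0,0,0,0,0,0,255],[0,0,0,0,0,0,255]]]}}

```text
clock: 6.25
position: [542.5, -62.5, 108.8]
ee_rot: [0.736, -0.677, 0.003, -0.003]
contact_force: [8.3, 0.2, 0.3]
gripper_width: 13.0
```

Run:
```python
from h import *
s=read_state();print(s["clock"],s["position"],s["contact_force"],s["wrist_torque"],s["gripper_width"],R.from_quat(s["ee_rot"]).as_matrix().round(3),s["joints"])
```

```text
6.25 [542.54212781 -62.54107361 108.75856166] [8.26612235 0.16071993 0.28630812] [-0.08241919 -1.95648381  0.02985594] 13.035223774986864 [[ 0.084 -0.996  0.008]
 [-0.996 -0.084 -0.   ]
 [ 0.001 -0.008 -1.   ]] [ 0.18327333  0.38111877 -0.36668822  0.002714   -0.81475159 -0.10089664]
```

{"method": "drive_tool", "body": {"moves": [[[0,0,0,0,0,0.06,255],[0,0,0,0,0,0.06,255],[0,0,0,0,0,0,255],[0,0,0,0,0,0,255]]]}}

```text
clock: 6.58
position: [542.6, -62.3, 108.8]
ee_rot: [-0.697, 0.717, -0.003, 0.002]
contact_force: [7.3, 0.3, 1.4]
gripper_width: 13.1
```

Run:
```python
from h import *
s=read_state();print(s["clock"],s["contact_force"],s["wrist_torque"],s["gripper_width"]);m=R.from_quat(s["ee_rot"]).as_matrix();print(np.arctan2(m[1,0],m[0,0]))
```

```text
6.5833 [7.34967443 0.28272642 1.36193363] [ 0.29955518 -1.87309688  1.80765692] 13.051566224001514
-1.5980047839297642
```

Torque of 1.8 N m at knob ≈1.4 rad means the end stop. Release, rise, and look at the handle.

{"method": "drive_tool", "body": {"moves": [[[0,0,0,0,0,0,110],[0,0,0,0,0,0,110],[0,0,0,0,0,0,110],[0,0,-0.02,0,0,0,110],[0,0,-0.03,0,0,0,110],[0,0,-0.03,0,0,0,80],[0,0,-0.03,0,0,0,60],[0,0,-0.03,0,0,0,60]]]}}

```text
clock: 7.25
position: [537.5, -63.0, 248.1]
ee_rot: [-0.694, 0.72, 0.001, -0.001]
contact_force: [0.5, -0.1, -0.5]
gripper_width: 64.9
```

Run:
```python
from h import *
s=read_state();print(s["clock"],s["position"],s["ee_rot"],s["contact_force"],s["gripper_width"])
a=get_image("top")[135:285,220:370]
b=get_image("side")[150:310,220:380]
cv2.imwrite("pics/t3.png",cv2.convertScaleAbs(np.hstack([cv2.resize(i,(400,400),interpolation=cv2.INTER_CUBIC) for i in(a,b)]),alpha=1.5))
```

```text
7.25 [537.50058832 -62.98563467 248.14087771] [-0.69359965  0.72035928  0.00082916 -0.00115762] [ 0.46241363 -0.07515019 -0.53500698] 64.91140499489474
```

View pics/t3.png

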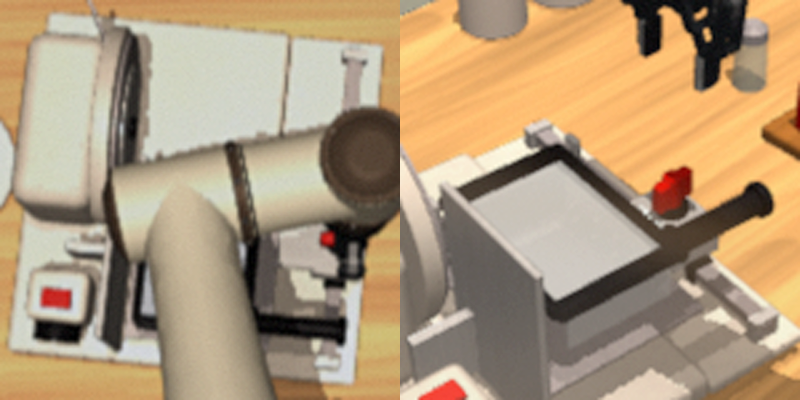

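Run:
```python
from h import *
tc=lambda u,v:(220+u/2.6667-.31,135+v/2.6667-.31)
sc=lambda u,v:(220+(u-400)/2.5-.3,150+v/2.5-.3)
for uv in((262,323),(302,326),(341,329)):print(atz("top",tc(*uv),172).round(1))
print(atz("side",sc(763,197),172).round(1))
p=[623.04,134.55,-.121]
for c in(0,-3,-6): print(c,T(p,[(-161+c,-164,172),(-161+c,-214,172),(-161+c,-114,172)]).round(1).tolist())
s=read_state();q=R.from_quat(s["ee_rot"])
# commanded pose ~ measured
rows(s["position"],q,[438.2,-9.9,248],[0,0,.09],4)
```

```text
[442.6  29.3 172. ]
[438.7 -14.5 172. ]
[434.7 -57.1 172. ]
[431.7 -62.8 172. ]
0 [[443.4, -8.8, 172.0], [437.4, -58.5, 172.0], [449.5, 40.8, 172.0]]
-3 [[440.4, -8.5, 172.0], [434.4, -58.1, 172.0], [446.5, 41.2, 172.0]]
-6 [[437.5, -8.1, 172.0], [431.4, -57.7, 172.0], [443.5, 41.5, 172.0]]
[-0.012, 0.026, 0.001, 0.0, 0.0, 0.022]
[-0.012, 0.026, 0.001, 0.0, 0.0, 0.022]
[-0.011, 0.027, 0.001, 0.0, 0.0, 0.022]
[-0.011, 0.027, 0.001, 0.0, 0.0, 0.022]
end [438.3  -9.7 247.7] [-0.6616  0.7499 -0.0032  0.0035]
```

Top: the handle's axis runs (262,323)–(341,329). Side: flange at (763,197). Both give the middle at ≈(439,-9,172) mm. The knob wing now stands across the rail. Moving above the handle and down.

{"method": "drive_tool", "body": {"moves": [[[-0.012,0.026,0,0,0,0.022,60],[-0.011,0.026,0,0,0,0.022,60],[-0.01,0.027,0,0,0,0.022,60],[-0.01,0.027,0,0,0,0.022,60],[0,0,0,0,0,0,60],[0,0,0,0,0,0,60]]]}}

```text
clock: 7.85
position: [434.4, -12.2, 247.0]
ee_rot: [-0.662, 0.749, 0.0, -0.001]
contact_force: [-0.2, -0.2, 0.0]
gripper_width: 65.5
```

{"method": "drive_tool", "body": {"moves": [[[0,0,0.02,0,0,0,60],[0,0,0.02,0,0,0,60],[0,0,0.02,0,0,0,60],[0,0,0.015,0,0,0,60],[0,0,0.012,0,0,0,60],[0,0,0,0,0,0,60],[0,0,0,0,0,0,60]]]}}

```text
clock: 8.43
position: [436.3, -12.6, 159.6]
ee_rot: [-0.661, 0.75, 0.0, -0.001]
contact_force: [0.8, 0.1, 0.4]
gripper_width: 65.2
```

Run:
```python
from h import *
s=read_state();print(s["clock"],s["position"],s["contact_force"],s["gripper_width"],s["joints"]);print(R.from_quat(s["ee_rot"]).as_matrix().round(3))
b=get_image("side")[150:310,220:380]
cv2.imwrite("pics/t4.png",cv2.convertScaleAbs(cv2.resize(b,(560,560),interpolation=cv2.INTER_CUBIC),alpha=1.5))
```

```text
8.4333 [436.28987872 -12.64065755 159.5596771 ] [0.75206894 0.10816448 0.44123268] 65.15626340917314 [ 3.46094847e-01  1.47377756e-01 -5.47788556e-01  4.14223125e-04
 -8.78333922e-01 -4.71997259e-01]
[[-0.125 -0.992 -0.002]
 [-0.992  0.125 -0.001]
 [ 0.002  0.002 -1.   ]]
```

View pics/t4.png

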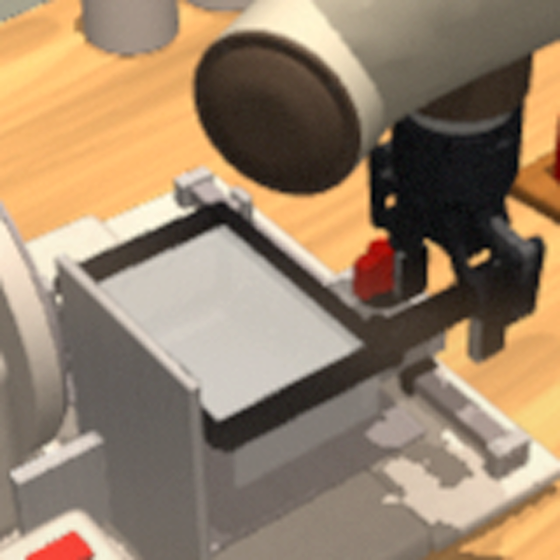

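Side: the fingers at (410,270) and (490,330) straddle the bar, which lies between pads at about the right depth. Closing.

{"method": "drive_tool", "body": {"moves": [[[0,-0.002,0,0,0,0,140],[0,0,0,0,0,0,255],[0,0,0,0,0,0,255],[0,0,0,0,0,0,255],[0,0,0,0,0,0,255],[0,0,0,0,0,0,255]]]}}

```text
clock: 8.98
position: [436.7, -12.4, 160.9]
ee_rot: [-0.662, 0.75, 0.001, -0.001]
contact_force: [-5.5, 3.4, 5.7]
gripper_width: 22.5
```

Run:
```python
from h import *
s=read_state();print(s["clock"],s["position"],s["contact_force"],s["gripper_width"])
q0=R.from_quat(s["ee_rot"]);p0=s["position"]
yaw=-.121;u=np.array([np.cos(yaw),np.sin(yaw),0]);k=np.array([-np.sin(yaw),np.cos(yaw),0])
print("k in tool",q0.inv().apply(k).round(3))
# grasp point on bar (11 behind TCP); hinge 165 ahead along slicer x
g0=p0-11*q0.as_matrix()[:,2]; H=g0+165*u; H[2]=172;print("hinge",H,"grasp",g0)
# tool follows: rigid turn about hinge axis k by f*a, plus circular grasp path
def pose(a,f):
    g=H+R.from_rotvec(k*a).apply(g0-H); q=R.from_rotvec(k*a*f)*q0
    return g+11*q.as_matrix()[:,2],q
N=20;f=.8;A=1.05
p,q=p0,q0
for i in range(1,N+1):
    pt,qt=pose(A*i/N,f)
    l=np.round(q.inv().apply(pt-p)/1000,4);t=np.round((q.inv()*qt).as_rotvec(),3)
    p=p+q.apply(l*1000);q=q*R.from_rotvec(t);print(l.tolist(),t.tolist())
print(p,pt)
```

```text
8.9833 [436.6899032  -12.39676656 160.85310182] [-5.5130968   3.44658455  5.65349526] 22.546071078120814
k in tool [-1.     0.003 -0.001]
hinge [600.51569181 -32.31008432 172.        ] grasp [436.72210131 -12.3937666  171.85305428]
[0.0, 0.0003, -0.0087] [-0.042, 0.0, -0.0]
[0.0, 0.0001, -0.0086] [-0.042, 0.0, -0.0]
[0.0, 0.0001, -0.0087] [-0.042, 0.0, -0.0]
[0.0, 0.0, -0.0087] [-0.042, 0.001, -0.0]
[0.0, -0.0001, -0.0086] [-0.042, -0.0, -0.0]
[0.0, -0.0002, -0.0087] [-0.042, -0.0, -0.0]
[0.0, -0.0002, -0.0086] [-0.042, 0.0, -0.0]
[0.0, -0.0004, -0.0086] [-0.042, 0.0, -0.0]
[0.0, -0.0005, -0.0086] [-0.042, 0.0, -0.0]
[0.0, -0.0005, -0.0087] [-0.042, 0.0, -0.0]
[0.0, -0.0007, -0.0086] [-0.042, 0.001, -0.0]
[0.0, -0.0007, -0.0085] [-0.042, -0.0, -0.0]
[0.0001, -0.0008, -0.0086] [-0.042, -0.0, -0.0]
[-0.0, -0.0009, -0.0086] [-0.042, 0.0, -0.0]
[-0.0, -0.001, -0.0085] [-0.042, 0.0, -0.0]
[-0.0, -0.0011, -0.0086] [-0.042, 0.0, -0.0]
[-0.0, -0.0012, -0.0085] [-0.042, 0.001, -0.0]
[-0.0, -0.0012, -0.0085] [-0.042, -0.0, -0.0]
[-0.0, -0.0014, -0.0085] [-0.042, -0.0, -0.0]
[-0.0, -0.0015, -0.0084] [-0.042, 0.0, -0.001]
[510.75597912 -21.4414713  307.68991295] [510.73729506 -21.40048507 307.73318809]
```

Gripped (22.5 mm, read like the knob about 1 mm low). Lifting along the arc.

{"method": "drive_tool", "body": {"moves": [[[0,0.0003,-0.0087,-0.042,0,0,255],[0,0.0001,-0.0086,-0.042,0,0,255],[0,0.0001,-0.0087,-0.042,0,0,255],[0,0,-0.0087,-0.042,0,0,255],[0,-0.0001,-0.0086,-0.042,0,0,255],[0,-0.0002,-0.0087,-0.042,0,0,255]]]}}

```text
clock: 9.48
position: [441.3, -12.8, 210.7]
ee_rot: [-0.656, 0.744, 0.097, -0.086]
contact_force: [-1.1, 0.1, -4.1]
gripper_width: 22.3
```

```bash
cat > g.py <<'E'
from h import *
s=read_state();q=R.from_quat(s["ee_rot"]);g=s["position"]-11*q.as_matrix()[:,2]
H=np.array([600.5,-32.3,172]);u=np.array([np.cos(.121),-np.sin(.121),0]);d=g-H
print(s["clock"],"grasp",g.round(1),"angle",np.degrees(np.arctan2(d[2],-d@u)).round(1),"r",np.hypot(d[2],d@u).round(1),"F",s["contact_force"].round(1),"w",s["gripper_width"],"tilt",np.degrees(np.arccos(-q.as_matrix()[2,2])),"j",s["joints"].round(2),"tq",s["wrist_torque"].round(2))
E
python3 g.py
```

```text
9.4833 grasp [444.1 -13.2 221.3] angle 17.4 r 165.2 F [-1.1  0.1 -4.1] w 22.27193975487831 tilt 14.893092850822748 j [ 0.27  0.23 -0.28 -0.1  -1.3  -0.36] tq [ 0.14 -0.05  0.19]
```

Clean arc: force about 4 N, radius 165 mm. Continuing.

{"method": "drive_tool", "body": {"moves": [[[0,-0.0002,-0.0086,-0.042,0,0,255],[0,-0.0004,-0.0086,-0.042,0,0,255],[0,-0.0005,-0.0086,-0.042,0,0,255],[0,-0.0005,-0.0087,-0.042,0,0,255],[0,-0.0007,-0.0086,-0.042,0,0,255],[0,-0.0007,-0.0085,-0.042,0,0,255],[0.0001,-0.0008,-0.0086,-0.042,0,0,255]]]}}

```text
clock: 10.07
position: [465.9, -15.5, 264.9]
ee_rot: [-0.636, 0.721, 0.207, -0.182]
contact_force: [-5.0, 2.5, -1.4]
gripper_width: 22.1
```

{"method": "drive_tool", "body": {"moves": [[[0,-0.0009,-0.0086,-0.042,0,0,255],[0,-0.001,-0.0085,-0.042,0,0,255],[0,-0.0011,-0.0086,-0.042,0,0,255],[0,-0.0012,-0.0085,-0.042,0,0,255],[0,-0.0012,-0.0085,-0.042,0,0,255],[0,-0.0014,-0.0085,-0.042,0,0,255],[0,-0.0015,-0.0084,-0.042,0,0,255],[0,0,0,0,0,0,255]]]}}

```text
clock: 10.73
position: [510.2, -20.4, 308.0]
ee_rot: [-0.603, 0.681, 0.311, -0.274]
contact_force: [-8.6, 7.3, 4.4]
gripper_width: 22.2
```

{"method": "drive_tool", "body": {"moves": [[[0,0,0,0,0,0,255],[0,0,0,0,0,0,255],[0,0,0,0,0,0,255],[0,0,0,0,0,0,255]]]}}

```text
clock: 11.07
position: [509.7, -20.3, 307.7]
ee_rot: [-0.604, 0.683, 0.309, -0.272]
contact_force: [-5.5, 5.4, 0.8]
gripper_width: 22.2
```

```bash
python3 g.py
python3 - <<'E'
from h import *
b=get_image("side");a=get_image("top")[135:285,220:370]
cv2.imwrite("pics/t5.png",cv2.convertScaleAbs(np.hstack([cv2.resize(i,(400,400),interpolation=cv2.INTER_CUBIC) for i in(a,b[90:310,200:420])]),alpha=1.5))
E
```

```text
11.0667 grasp [517.9 -21.3 315. ] angle 59.8 r 165.5 F [-5.5  5.4  0.8] w 22.17934992488984 tilt 48.59031846418603 j [ 0.15  0.58  0.35 -0.25 -2.15 -0.32] tq [ 0.9   0.47 -0.93]
```

View pics/t5.png

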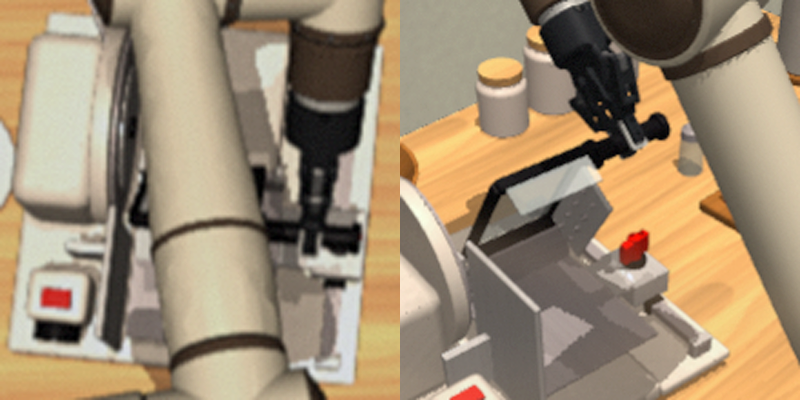

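Side: the guard stands at about 60° with its handle between the pads at (630,140). The knob at (635,247) is crosswise, the carriage is home, and the arm is clear of the shell. One idle check for steadiness, then hand in.

{"method": "drive_tool", "body": {"moves": [[[0,0,0,0,0,0,255],[0,0,0,0,0,0,255],[0,0,0,0,0,0,255],[0,0,0,0,0,0,255],[0,0,0,0,0,0,255],[0,0,0,0,0,0,255],[0,0,0,0,0,0,255],[0,0,0,0,0,0,255]]]}}

```text
clock: 11.83
position: [509.7, -20.3, 307.7]
ee_rot: [-0.604, 0.683, 0.309, -0.272]
contact_force: [-5.4, 5.8, 0.6]
gripper_width: 22.4
```

```bash
python3 g.py; python3 -c "
from bench import *
print(job_done())"
```

```text
11.8333 grasp [517.9 -21.3 315. ] angle 59.8 r 165.5 F [-5.4  5.8  0.6] w 22.417941574415718 tilt 48.581066610922605 j [ 0.15  0.58  0.35 -0.25 -2.15 -0.32] tq [ 0.92  0.47 -0.86]
the job is handed in; nothing more can be done
None
```

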